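# Set out the bench to bore and fit the next cabinet's feet

### The arm

A 6-joint arm with a two-finger parallel gripper is mounted at the origin on the work surface. World frame = base frame: x ahead of the robot, y to its left, z up, the work surface at z = 0. Lengths are in mm, angles in rad, forces in N, time in s.
With the tool pointing down it reaches from about 275 to 750 mm from the base axis. Payload 10.2 kg.
Tool frame: the origin (TCP) lies between the finger pads; the fingertips stand 8 mm ahead of it and the grasp point (between the pads) lies 11 mm behind it; z points along the fingers, y is the line along which they close (so a half turn about z gives the same grasp; the last joint's range is limited). The gripper opens to 85 mm and grips with 20 to 120 N. Pads are 22 mm wide; open, the fingers measure 114 mm over their backs; the gripper's body (76 mm by 85 mm) begins 54 mm behind the grasp point. The pads swing forward as they close: fully open they stand 13 mm farther back than shut.
Start: joints at [1.039, 0.313, 1.498, -0, 1.331, -0.223], TCP at [159.569, 500.169, 239.294] pointing down, gripper open.
Joint ranges: [-2.94, 2.94], [-0.97, 2.17], [0.19, 2.56], [-1.23, 4.37], [0.02, 3.11], [-2.88, 2.88]. Speed limits (rad/s): [2.39, 2.39, 3.01, 3.14, 3.14, 3.14].

### API

Orientations are given as a unit quaternion [w, x, y, z].
In Python, from rig import * gives the robot as it stands.
- The arm moves only by the shell command python3 -m handwheel 'ROWS' [FORCE]. ROWS is JSON, a list that holds one entry, the list of rows, each a list of 7 numbers: the shift along the world's x, y, z in mm, then the turn, a rotation vector about the world's x, y, z in degrees, then the opening, from -1 (shut) to 1 (fully open). A call has 1 to 8 rows; each row shifts and turns the commanded pose from where the row before left it; what a row does not reach is not made up. A row lasts 1/8 s, in which the tool goes at most 62.5 mm and 10.7 degrees, less where a joint would pass 70% of its speed; a pose out of reach is approached as far as the arm can. A call is refused whole if a number of a shift passes 62.5 or a number of a turn 10.7, either way. A call with a gripper value outside its range is refused whole. The fingers move at their own pace and stop on an object; FORCE is the grip in N (left out, the last holds). Time passes only in rows, so rows that do not move let the fingers close. It gives the time, the measured TCP pose, the force, the opening and the grip force at its end, in the units of the state.
- sense(): the state, without advancing time (a new reading comes with each control period).
- capture(name): name is "scene" or "top"; returns a dict with "image" (420x560x3 uint8, red, green, blue), "fx", "fy", "cx", "cy" (pixels), "rvec" (rotation vector, rad) and "tvec" (3), from world to camera coordinates, as OpenCV has them. Camera axes: x right, y down, z forward; pixel columns grow to the right and rows downward; lengths in mm; the calibration is good to about 2 mm. A picture is of the moment at which its call begins. There is no depth.
- finish_job(): hands the job in; it is judged then, once.
The state is a dict: "time_s": time; "joints": joint angles; "dq": joint speeds; "tau": joint torques, N m; "eef_pos": TCP position; "ee_rot": TCP orientation; "force": force on the tool from outside, world axes, zero at the start; "wrist_torque": the same for the moment, N m; "grip_width": opening from 0.0 (shut) to 1.0 (fully open); "grip_force": force on a finger pad.
Only numpy, scipy, OpenCV 4.12 (cv2) and the standard library are available. Lean on these libraries where they do the work, as an engineer would, in place of code of your own. Each camera call takes 0.05 s, during which the arm holds its last target. There are 200 camera calls.

### The job

Get the bench ready to bore and fit the feet of the next cabinet, which stands on five: see that exactly five levelling feet are in the round steel parts dish, counting any already in it, with the spare feet left on the bench; turn the depth dial of the red boring jig until its pointer faces the long white index line; and lay every aluminium spacer block that is out on the bench down flat in its own pocket of the wooden rack, the one whose label bar is as wide as the block. Leave the other tools on the bench alone.

Things in the scene. Friction and masses are not known exactly. Their poses are not given: they have to be found in the camera images.
- foot1: a levelling foot: black round pad 36 mm across and 12 mm thick with a 16 mm round steel boss, 16 mm tall, standing on its middle (28 mm tall in all, 50 g). Origin: centre of the pad's underside; z runs up through the boss. All seven feet are alike; 6 or 7 of them are present (None: absent). If present, it starts in the dish.
- foot2: a levelling foot: black round pad 36 mm across and 12 mm thick with a 16 mm round steel boss, 16 mm tall, standing on its middle (28 mm tall in all, 50 g). Origin: centre of the pad's underside; z runs up through the boss. All seven feet are alike; 6 or 7 of them are present (None: absent). If present, it starts in the dish.
- foot3: a levelling foot: black round pad 36 mm across and 12 mm thick with a 16 mm round steel boss, 16 mm tall, standing on its middle (28 mm tall in all, 50 g). Origin: centre of the pad's underside; z runs up through the boss. All seven feet are alike; 6 or 7 of them are present (None: absent). If present, it starts standing on the bench.
- foot4: a levelling foot: black round pad 36 mm across and 12 mm thick with a 16 mm round steel boss, 16 mm tall, standing on its middle (28 mm tall in all, 50 g). Origin: centre of the pad's underside; z runs up through the boss. All seven feet are alike; 6 or 7 of them are present (None: absent). If present, it starts standing on the bench.
- foot5: a levelling foot: black round pad 36 mm across and 12 mm thick with a 16 mm round steel boss, 16 mm tall, standing on its middle (28 mm tall in all, 50 g). Origin: centre of the pad's underside; z runs up through the boss. All seven feet are alike; 6 or 7 of them are present (None: absent). If present, it starts standing on the bench.
- foot6: a levelling foot: black round pad 36 mm across and 12 mm thick with a 16 mm round steel boss, 16 mm tall, standing on its middle (28 mm tall in all, 50 g). Origin: centre of the pad's underside; z runs up through the boss. All seven feet are alike; 6 or 7 of them are present (None: absent). If present, it starts standing on the bench.
- foot7: a levelling foot: black round pad 36 mm across and 12 mm thick with a 16 mm round steel boss, 16 mm tall, standing on its middle (28 mm tall in all, 50 g). Origin: centre of the pad's underside; z runs up through the boss. All seven feet are alike; 6 or 7 of them are present (None: absent). If present, it starts standing on the bench.
- dish_in (a point): centre of the inner floor of the round steel parts dish, 4 mm above the bench. The dish is fixed; inside radius 77 mm, outside radius 80 mm, rim 22 mm above the bench. It may stand at the left or the right of the bench. One or two feet lie in it at the start
- block_slim: the slim spacer block: aluminium bar 60 long (its x), 18 wide (its y) and 18 high (its z); origin at its middle, 9 mm above its underside. Lies loose on the bench, any heading. Two or three of the three blocks are present (None: absent)
- rest_slim (a point): where the slim block's middle is once it lies in its own wooden pocket: 9 mm above the floor, 17 mm above the bench; x along the pocket, z up. Opening 68 (x) by 24 mm (y), 8 mm deep, wall tops 16 mm above the bench. The label at its -x end bears a black bar 18 mm wide. Fixed; three pockets side by side along y, 72 mm apart, in any order; the rack is left or right on the bench
- block_middle: the middle spacer block: aluminium bar 60 long (its x), 27 wide (its y) and 18 high (its z); origin at its middle, 9 mm above its underside. Lies loose on the bench, any heading. Two or three of the three blocks are present (None: absent)
- rest_middle (a point): where the middle block's middle is once it lies in its own wooden pocket: 9 mm above the floor, 17 mm above the bench; x along the pocket, z up. Opening 68 (x) by 33 mm (y), 8 mm deep, wall tops 16 mm above the bench. The label at its -x end bears a black bar 27 mm wide. Fixed; three pockets side by side along y, 72 mm apart, in any order; the rack is left or right on the bench
- block_wide: the wide spacer block: aluminium bar 60 long (its x), 36 wide (its y) and 18 high (its z); origin at its middle, 9 mm above its underside. Lies loose on the bench, any heading. Two or three of the three blocks are present (None: absent)
- rest_wide (a point): where the wide block's middle is once it lies in its own wooden pocket: 9 mm above the floor, 17 mm above the bench; x along the pocket, z up. Opening 68 (x) by 42 mm (y), 8 mm deep, wall tops 16 mm above the bench. The label at its -x end bears a black bar 36 mm wide. Fixed; three pockets side by side along y, 72 mm apart, in any order; the rack is left or right on the bench
- dial (a joint): angle of the depth dial on top of the red boring jig, rad, growing clockwise seen from above, range 0 to 4.2; 2.4 when the pointer faces the long white index line. The dial stays where it is left (friction about 0.06 N m)
- dial_grip (a point): on the dial's upright axis, 61 mm above the bench, at mid height of its black grip bar: 50 long, 14 wide, 22 mm tall (50 to 72 mm above the bench), on a disc 54 mm across. Its x runs along the bar to the pointer end (white line). Two steel bushes, tops 58 mm above the bench, stand 65 mm from the axis. The fixed jig is 100 x 130 mm, its top 40 mm above the bench
- dial_pointer (a point): the pointer end of the dial's grip bar, top edge, 25 mm from the axis: the half of the bar with the white line
- dial_mark (a point): the inner part of the long white index line on the jig's top, 27 mm from the dial's axis; the short dark ticks around the dial are not the index line
- screwdriver: a screwdriver lying on the bench, origin under its middle. Not part of the job: leave it alone
- offcut: a wood offcut 60 x 45 x 18 mm, origin under its centre. Not part of the job: leave it alone
- tape: a grey tape measure 62 x 34 x 55 mm, origin under its centre. Not part of the job: leave it alone
- glue: a white glue bottle, 60 mm across and 160 mm tall, origin under its centre. Not part of the job: leave it alone
- pencil: a carpenter's pencil 150 mm long and 9 mm thick, origin under its middle. Not part of the job: leave it alone
- square: a small try square, 11 mm high, 110 mm steel blade along its x from a 70 mm wooden stock, origin under their corner. Not part of the job: leave it alone

How it is judged:
By the outcome, as a careful person would: the job done as asked, in the order asked, and still so for the second after the job is handed in, with the robot touching nothing.
Of foot1, foot2, foot3, foot4, foot5, foot6, foot7 only 6 to 7 are there at a start; the rules pass over those that are not, and their reading is None.
Of block_slim, block_middle, block_wide only 2 to 3 are there at a start; the rules pass over those that are not, and their reading is None.
At some moment in a run one of foot3, foot4, foot5, foot6, foot7, block_slim, block_middle, block_wide may be knocked a few centimetres aside while the robot is not near it.
Once in a run the grip may slacken for a moment while it holds something.
It also fails if it takes over 192 s, if anything falls off the work surface, if the arm or the gripper's body presses on something with over 40 N, if the wrist force passes 120 N, or if a joint passes its speed limit or range.

## Working session

There is one attempt and no reset: what is moved stays moved. The work goes in short steps, Python scripts to look and compute and a shell command to move; the robot and the scene stay as the last step left them, time stands still between calls to the robot, and variables do not carry over. Pictures are saved under pics/ and viewed, at most 14 in all, crops included, and the job is handed in when it is done.

```bash
ls; mkdir -p pics; cat > h.py <<'E'
from rig import *
import numpy as np, cv2
def snap(cam,name):
    c=capture(cam); cv2.imwrite(f'pics/{name}.png',c['image'][:,:,::-1]); np.savez(f'pics/{name}.npz',**c); return c
def load(name): return dict(np.load(f'pics/{name}.npz'))
def ray(c,u,v):
    R=cv2.Rodrigues(np.array(c['rvec'],float))[0]; t=np.array(c['tvec'],float).ravel()
    d=R.T@np.array([(u-c['cx'])/c['fx'],(v-c['cy'])/c['fy'],1.]); return -R.T@t,d
def onz(c,u,v,z):
    o,d=ray(c,u,v); return o+d*(z-o[2])/d[2]
def proj(c,p):
    R=cv2.Rodrigues(np.array(c['rvec'],float))[0]; q=R@np.array(p,float)+np.array(c['tvec'],float).ravel()
    return np.array([c['fx']*q[0]/q[2]+c['cx'],c['fy']*q[1]/q[2]+c['cy']])
E
python3 - <<'E'
from h import *
for n in ['scene','top']:
    c=snap(n,n+'0'); o,d=ray(c,280,210); print(n,c['fx'],o.round(),d.round(2))
    for uv in [(0,0),(559,0),(0,419),(559,419)]: print(onz(c,*uv,0).round())
a=cv2.imread('pics/top0.png'); cv2.imwrite('pics/top0b.png',cv2.resize(a,(800,600),interpolation=cv2.INTER_CUBIC))
a=cv2.imread('pics/scene0.png'); cv2.imwrite('pics/scene0b.png',cv2.resize(a,(800,600),interpolation=cv2.INTER_CUBIC))
print(sense())
E
```

```text
pics
scene 530.488013359549 [1127.  910. 1206.] [-0.35 -0.6  -0.72]
[  983. -2207.     0.]
[-1419.  -616.     0.]
[1438.  122.    0.]
[349. 803.   0.]
top 515.6517966214809 [ 284.    9. 1551.] [ 0.19 -0.   -0.98]
[1283.  932.    0.]
[1317. -930.    0.]
[-20. 785.   0.]
[ -15. -802.    0.]
{'time_s': 0.1, 'joints': array([ 1.03855939e+00,  3.13416159e-01,  1.49833135e+00, -1.09071029e-05,
        1.33101913e+00, -2.23369261e-01]), 'dq': array([ 0.00061863, -0.00235877, -0.00070448, -0.00167418,  0.00054729,
       -0.00185227]), 'tau': array([ 2.09615377e-03, -4.12905800e+01, -2.60141248e+01, -2.21972005e-04,
        3.09051793e-03, -1.00413118e-05]), 'eef_pos': array([159.47689459, 499.96733763, 238.79218896]), 'ee_rot': array([-2.11606913e-04,  1.53819390e-01,  9.88098806e-01, -5.47551828e-04]), 'force': array([-0.26197994,  0.19644349,  0.18940624]), 'wrist_torque': array([ 0.06315786,  0.00372486, -0.0767211 ]), 'grip_force': 0.0, 'grip_width': 1.001119410457354}
```

View pics/top0b.png

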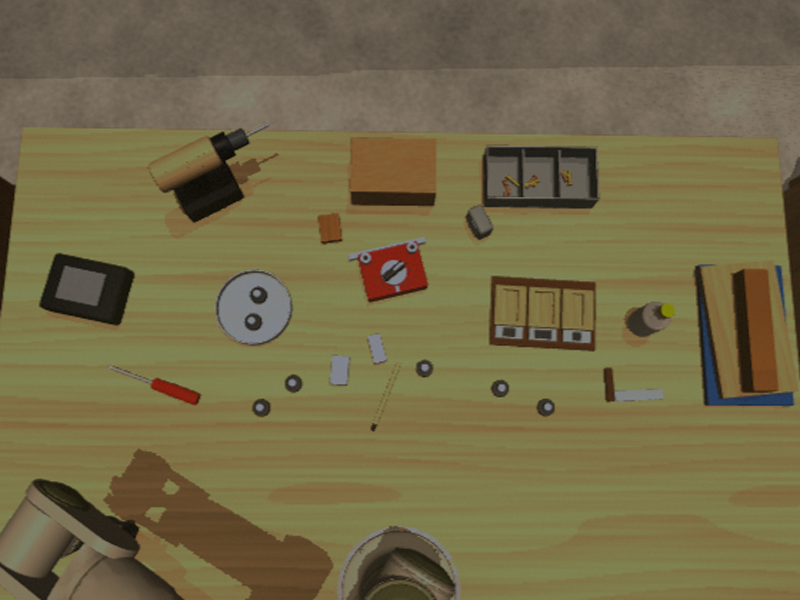

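View pics/scene0b.png

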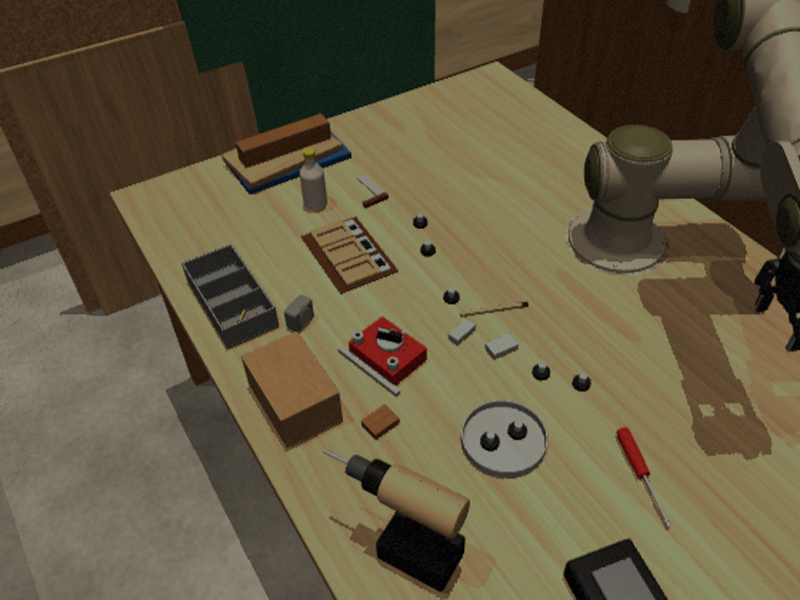

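```bash
python3 - <<'E'
from h import *
t=cv2.imread('pics/top0.png'); s=cv2.imread('pics/scene0.png')
def crop(im,x,y,w=66,h=50): return cv2.resize(im[y-h//2:y+h//2,x-w//2:x+w//2],(400,300),interpolation=cv2.INTER_CUBIC)
cv2.imwrite('pics/comp.png',np.clip(np.vstack([np.hstack([crop(t,275,189),crop(s,271,245)]),np.hstack([crop(t,380,219,80,60),crop(s,245,180,80,60)])])*1.6,0,255).astype(np.uint8))
E
```

```text
(no output)
```

View pics/comp.png

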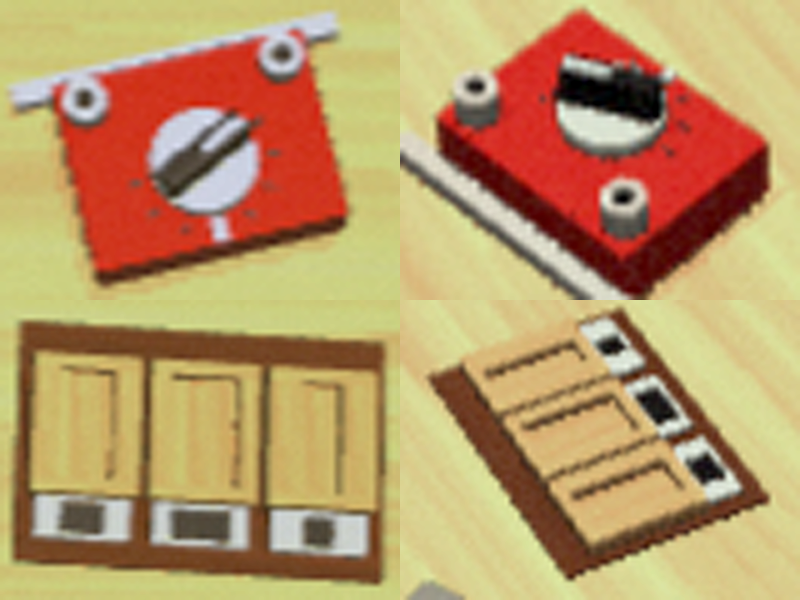

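```bash
cat > m.py <<'E'
from h import *
K=4
def up(n):
    im=cv2.imread(f'pics/{n}.png'); return cv2.resize(im,None,fx=K,fy=K,interpolation=cv2.INTER_CUBIC)
def tous(p): return (np.asarray(p,float)+.5)/K-.5
def blobs(mask,lo,hi):
    n,l,st,ce=cv2.connectedComponentsWithStats(mask.astype(np.uint8)); 
    return [(tous(ce[i]),st[i,4]/K/K,(l==i).astype(np.uint8)) for i in range(1,n) if lo<st[i,4]/K/K<hi]
def rect(m):
    cs,_=cv2.findContours(m,cv2.RETR_EXTERNAL,cv2.CHAIN_APPROX_NONE); c=max(cs,key=cv2.contourArea)
    return tous(cv2.boxPoints(cv2.minAreaRect(c))), c
def tri(a,ua,b,ub):
    o1,d1=ray(a,*ua);o2,d2=ray(b,*ub)
    s=np.linalg.lstsq(np.c_[d1,-d2],o2-o1,rcond=None)[0]; p,q=o1+s[0]*d1,o2+s[1]*d2
    return (p+q)/2,np.linalg.norm(p-q)
def bosses(n,lo=3,hi=40):
    im=up(n); hsv=cv2.cvtColor(im,cv2.COLOR_BGR2HSV)
    grey=(hsv[:,:,1]<60)&(hsv[:,:,2]>75)
    dark=cv2.morphologyEx((hsv[:,:,2]<60).astype(np.uint8),cv2.MORPH_CLOSE,np.ones((25,25)))
    return blobs(grey&(dark>0),lo,hi)
def greys(n,lo,hi,v=85,s=60):
    hsv=cv2.cvtColor(up(n),cv2.COLOR_BGR2HSV); return blobs((hsv[:,:,1]<s)&(hsv[:,:,2]>v),lo,hi)
E
python3 - <<'E'
from m import *
t=load('top0');s=load('scene0')
hs=cv2.cvtColor(cv2.imread('pics/top0.png'),cv2.COLOR_BGR2HSV)
for p in [(205,268),(205,272),(238,259),(263,244),(178,226),(180,206),(370,205),(380,240),(345,219),(355,231),(250,262),(225,285)]: print(p,hs[p[1],p[0]],end=' ')
print()
B=[b for b in bosses('scene0')]
for b in bosses('top0'):
    if not(150<b[0][0]<400 and 195<b[0][1]<300): continue
    best=min(((tri(t,b[0],s,q[0])) for q in B if True),key=lambda r:r[1]+abs(r[0][2]-25))
    print('foot',b[0].round(1),round(b[1],1),best[0].round(1),round(best[1],1))
for n,c in(('top0',t),('scene0',s)):
  for b in greys(n,15,3500):
    P=[onz(c,*u,18)[:2].round(1) for u in rect(b[2])[0]]
    print(n,b[0].round(1),b[1].round(),onz(c,*b[0],18).round(1),*P)
E
```

```text
(205, 268) [113  22 140] (205, 272) [21 61 54] (238, 259) [113  22 139] (263, 244) [110  22 141] (178, 226) [26 40 51] (180, 206) [114  25 142] (370, 205) [ 22 130 106] (380, 240) [ 13 170  72] (345, 219) [ 15 163  58] (355, 231) [19 69 52] (250, 262) [ 29 101 129] (225, 285) [ 22 121 129] 
foot [179.3 204.8] 23.5 [595.2 305.   26.6] 1.5
foot [175.5 223.8] 23.4 [537.4 313.8  26.2] 1.2
foot [371.9 234.3] 15.2 [ 516.2 -277.7   25.8] 14.0
foot [297.1 256.8] 25.8 [442.5 -50.1  20.9] 2.0
foot [204.1 267.4] 25.4 [408.6 224.3  21.6] 1.6
foot [350.9 271. ] 26.2 [ 460.2 -251.     9.6] 140.1
foot [181.3 284.7] 25.2 [357.5 289.1  21.8] 1.3
foot [383.2 284.4] 24.8 [ 427.1 -360.1  -44.9] 147.5
top0 [40.4  2.4] 60.0 [1265.3  789.7   18. ] [1274.6  828.7] [1275.9  757.6] [1247.1  754.9] [1245.8  825.8]
top0 [158.4   1.5] 34.0 [1275.4  407.    18. ] [1281.6  437.6] [1282.7  377.2] [1264.6  376.3] [1263.6  436.5]
top0 [184.7   1.6] 19.0 [1276.6  321.    18. ] [1283.4  337.2] [1284.   308.6] [1269.5  308. ] [1269.   336.5]
top0 [191.8   2.1] 25.0 [1275.1  297.7   18. ] [1268.9  316.2] [1295.5  295.7] 
[... 8908 characters left out ...]
252.8] 26.0 [653.5  47.7  18. ] [656.5  32.7] [639.3  43.6] [650.4  62.1] [667.5  51.3]
scene0 [379.1 255.1] 20.0 [403.3 216.5  18. ] [408.8 208.5] [392.9 208.8] [397.8 224.7] [413.5 224.3]
scene0 [407.8 262.7] 21.0 [352.2 281.5  18. ] [360.6 275.8] [345.5 270.5] [343.8 287. ] [358.8 292.2]
scene0 [352.6 306.5] 1938.0 [572.7 316.7  18. ] [589.4 201. ] [449.3 289.4] [550.3 414.6] [680. 333.]
scene0 [234.4 319. ] 46.0 [856.2 183.8  18. ] [872.3 162.2] [866.7 157.6] [840.5 204.6] [846.1 208.9]
scene0 [459.8 350.8] 84.0 [426.8 562.2  18. ] [413.  511.1] [405.4 511.8] [438.8 607.2] [446.  606.4]
scene0 [435.4 407.2] 788.0 [576.3 637.3  18. ] [606.4 599.4] [534.  604.4] [553.1 684.5] [622.  678.3]
```

```bash
python3 -m handwheel '[[[28.3,-30.1,-20,0,0,-10.33,0],[28.3,-30.1,-20,0,0,-10.33,0],[28.3,-30.1,-20,0,0,-10.33,0],[28.3,-30.1,-20,0,0,-10.33,0],[28.3,-30.1,-20,0,0,-10.33,0],[28.3,-30.1,-20,0,0,-10.33,0],[28.3,-30.1,-20,0,0,-10.33,0],[0,0,0,0,0,0,0]]]' 40
python3 - <<'E'
from m import *
snap('top','top1');t=load('top1')
for b in bosses('top1'):
    if 150<b[0][0]<400 and 195<b[0][1]<300: print(b[0].round(1),onz(t,*b[0],24).round(1)[:2],end=' ')
# rack: tan slabs & brown base in original
hsv=cv2.cvtColor(up('top0'),cv2.COLOR_BGR2HSV)[190*4:255*4,335*4:425*4]
print()
br=(hsv[:,:,0]<16)&(hsv[:,:,1]>140)&(hsv[:,:,2]<95)
f=np.zeros(br.shape,np.uint8); cs,_=cv2.findContours(br.astype(np.uint8),cv2.RETR_EXTERNAL,cv2.CHAIN_APPROX_NONE)
c=max(cs,key=cv2.contourArea); q=tous(cv2.boxPoints(cv2.minAreaRect(c)))+[335,190]
t0=load('top0'); P=np.array([onz(t0,*u,8)[:2] for u in q]); print('base',P.round(1).tolist(),P.mean(0))
cv2.drawContours(f,[c],-1,1,-1)
tan=(f>0)&(hsv[:,:,1]>80)&(hsv[:,:,2]>85)
for b in blobs(tan,200,2000):
    q=rect(b[2])[0]+[335,190]; P=np.array([onz(t0,*u,16)[:2] for u in q]); print('tan',round(b[1]),P.round(1).tolist(),P.mean(0).round(1))
E
```

```text
time_s: 1.1
eef_pos: [358.3, 287.7, 98.0]
ee_rot: [-0.0, 0.709, 0.705, -0.001]
force: [0.2, -0.3, 0.4]
grip_width: 0.504
grip_force: 0.0
[179.3 204.8] [595.2 306. ] [175.5 223.8] [537.3 314.6] [371.9 234.4] [ 510.6 -273.7] [297.1 256.8] [441.4 -49.4] [204.1 267.4] [407.8 224.5] [350.9 271. ] [ 400.9 -208.6] [383.2 284.3] [ 362.4 -303.3] 
base [[492.9, -183.8], [640.6, -194.3], [629.7, -421.9], [482.0, -407.3]] [ 561.29909161 -301.84793368]
```

```bash
python3 -m handwheel '[[[-0.8,1.6,-30,0,0,0,0],[0,0,-30,0,0,0,0],[0,0,-14,0,0,0,0],[0,0,0,0,0,0,-1],[0,0,0,0,0,0,-1],[0,0,0,0,0,0,-1],[0,0,0,0,0,0,-1],[0,0,0,0,0,0,-1]]]' 40
python3 -m handwheel '[[[0,0,40,0,0,0,-1],[0,0,37,0,0,0,-1],[0,0,0,0,0,0,-1]]]' 40
```

```text
time_s: 2.15
eef_pos: [357.3, 291.4, 26.1]
ee_rot: [0.0, 0.707, 0.707, 0.001]
force: [-0.6, 0.1, 6.2]
grip_width: 0.158
grip_force: 39.6
time_s: 2.52
eef_pos: [358.0, 291.6, 104.5]
ee_rot: [0.001, 0.707, 0.707, 0.002]
force: [0.8, -0.8, -1.2]
grip_width: 0.16
grip_force: 39.1
```

```bash
python3 -m handwheel '[[[47,17.1,0,0,0,0,-1],[47,17.1,0,0,0,0,-1],[47,17.1,0,0,0,0,-1],[47,17.1,0,0,0,0,-1],[0,0,-35,0,0,0,-1],[0,0,-30,0,0,0,-1],[0,0,0,0,0,0,-1],[0,0,0,0,0,0,-1]]]' 40
```

```text
time_s: 3.52
eef_pos: [545.2, 359.6, 38.1]
ee_rot: [0.0, 0.707, 0.707, 0.0]
force: [-0.3, -0.6, -0.4]
grip_width: 0.159
grip_force: 39.2
```

```bash
python3 -m handwheel '[[[0,0,-7,0,0,0,-1],[0,0,0,0,0,0,-1],[0,0,0,0,0,0,-0.35],[0,0,0,0,0,0,-0.35],[0,0,0,0,0,0,-0.35]]]' 40
python3 -m handwheel '[[[0,0,40,0,0,0,-0.35],[0,0,40,0,0,0,-0.2],[-46,-45,0,0,0,0,0],[-46,-45,0,0,0,0,0],[-45,-45,0,0,0,0,0],[0,0,0,0,0,0,0]]]' 40
python3 - <<'E'
from m import *
snap('top','top2');t=load('top2');snap('scene','scene2')
for b in bosses('top2'):
    if 150<b[0][0]<400 and 195<b[0][1]<300: print(b[0].round(1),onz(t,*b[0],24).round(1)[:2],end=' ')
s=load('scene2');print('scene')
for b in bosses('scene2',2):
    if 270<b[0][0]<430 and 140<b[0][1]<330: print(b[0].round(1),onz(s,*b[0],21).round(1)[:2],end=' ')
E
```

```text
time_s: 4.15
eef_pos: [544.9, 359.5, 30.4]
ee_rot: [0.0, 0.707, 0.707, 0.0]
force: [0.5, 0.4, 1.2]
grip_width: 0.323
grip_force: 0.0
time_s: 4.9
eef_pos: [407.8, 225.9, 109.8]
ee_rot: [-0.001, 0.708, 0.707, -0.002]
force: [1.0, 0.1, -0.0]
grip_width: 0.499
grip_force: 0.0
[179.3 204.8] [595.2 306.1] [161.1 220.9] [545.6 358. ] [155.6 219.1] [550.9 374.7] [169.9 223.6] [537.7 331.6] [175.5 223.8] [537.3 314.7] [371.9 234.4] [ 510.7 -273.7] [297.1 256.8] [441.5 -49.3] [350.9 271. ] [ 400.9 -208.6] [383.2 284.4] [ 362.3 -303.3] scene
[425.3 143.9] [-49.3 -92. ] [429.9 147. ] [-50.7 -70. ] [417.7 154.7] [ 12.7 -61.6] [422.8 157.1] [  6.7 -42.3] [315.7 204.1] [443.3 -50.7] [367.9 222.3] [353.1  99. ] [270.1 231.8] [623.8 -27. ] [319.8 237.1] [510.1  70.3] [277.9 241.3] [623.5  17.6] [346.4 247.5] [467.2 144.8] [274.8 254.7] [657.4  56.5] [379.  256.2] [407.9 221.3] [372.1 292.9] [503.4 311.3] [362.6 298. ] [535.3 310.8] [343.  305.3] [593.2 301.7] [367.7 309.4] [546.  346.6] [375.5 320.4] [549.6 384.2]
```

```bash
python3 -m handwheel '[[[0.3,-1.3,-35,0,0,0,0],[0,0,-35,0,0,0,0],[0,0,-12,0,0,0,0],[0,0,0,0,0,0,-1],[0,0,0,0,0,0,-1],[0,0,0,0,0,0,-1],[0,0,0,0,0,0,-1]]]' 40
python3 -m handwheel '[[[0,0,40,0,0,0,-1],[0,0,37,0,0,0,-1],[46,34,0,0,0,0,-1],[46,34,0,0,0,0,-1],[46,34,0,0,0,0,-1],[46,31,0,0,0,0,-1],[0,0,0,0,0,0,-1],[0,0,0,0,0,0,-1]]]' 40
```

```text
time_s: 5.88
eef_pos: [412.2, 226.8, 29.1]
ee_rot: [0.0, 0.707, 0.707, 0.001]
force: [-1.0, 1.0, 5.1]
grip_width: 0.155
grip_force: 39.6
time_s: 6.88
eef_pos: [594.9, 359.2, 104.8]
ee_rot: [-0.0, 0.707, 0.707, -0.001]
force: [0.1, -0.5, -0.6]
grip_width: 0.151
grip_force: 39.2
```

```bash
python3 -m handwheel '[[[-4,-4,-30,0,0,0,-1],[0,0,-30,0,0,0,-1],[0,0,-9,0,0,0,-1],[0,0,0,0,0,0,-1],[0,0,0,0,0,0,-1],[0,0,0,0,0,0,-0.4],[0,0,0,0,0,0,-0.4],[0,0,0,0,0,0,-0.4]]]' 40
python3 -m handwheel '[[[0,0,40,0,0,0,-0.4],[0,0,40,0,0,0,-0.2],[-40,-55,0,0,0,0,0],[-40,-60,0,0,0,0,0],[-34,-60,0,0,0,0,0],[-34,-60,0,0,0,0,0],[0,-60,0,0,0,0,0],[0,-60,0,0,0,0,0]]]' 40
python3 -m handwheel '[[[0,-50,0,0,0,0,0],[0,0,0,0,0,0,0],[0,0,0,0,0,0,0]]]' 40
python3 - <<'E'
from m import *
snap('top','top3');t=load('top3');snap('scene','scene3')
for b in bosses('top3'):
    if 150<b[0][0]<400 and 195<b[0][1]<300: print(b[0].round(1),onz(t,*b[0],24).round(1)[:2],end=' ')
s=load('scene3');print('scene')
for b in bosses('scene3',2):
    if 290<b[0][0]<430 and 190<b[0][1]<330: print(b[0].round(1),onz(s,*b[0],21).round(1)[:2],end=' ')
i=cv2.imread('pics/scene3.png'); cv2.imwrite('pics/s3.png',np.clip(cv2.resize(i,(800,600))*1.5,0,255))
E
```

```text
time_s: 7.88
eef_pos: [591.7, 355.6, 36.5]
ee_rot: [0.0, 0.707, 0.707, 0.0]
force: [0.1, 0.2, 0.8]
grip_width: 0.3
grip_force: 0.0
time_s: 8.88
eef_pos: [458.3, 22.6, 116.8]
ee_rot: [0.001, 0.707, 0.707, 0.0]
force: [1.0, -0.2, -0.2]
grip_width: 0.499
grip_force: 0.0
time_s: 9.25
eef_pos: [458.5, -25.3, 116.4]
ee_rot: [-0.0, 0.707, 0.707, 0.0]
force: [-0.2, -0.2, 0.7]
grip_width: 0.498
grip_force: 0.0
[179.3 204.8] [595.2 306. ] [163.2 205.4] [593.1 354.4] [172.6 206.4] [590.4 325.9] [163.9 214.5] [565.1 350.7] [161.2 220.9] [545.6 358. ] [169.9 223.6] [537.6 331.6] [175.5 223.8] [537.3 314.7] [372.  234.4] [ 510.6 -273.8] [350.9 271. ] [ 400.9 -208.6] [383.2 284.4] [ 362.3 -303.3] scene
[315.7 203.9] [442.7 -51.8] [319.8 237. ] [509.9  69.8] [346.4 247.5] [467.5 144.9] [372.3 292.9] [503.1 311.7] [367.6 297.5] [522.9 316.8] [362.6 298.2] [535.7 311.3] [343.1 305.8] [594. 303.] [367.7 309.4] [546.  346.8] [348.1 315.1] [599.8 333.3] [362.3 318.5] [575.  361.5] [374.7 321.5] [553.4 385.6] [354.8 318.7] [591.7 351.5] [ WARN:0@2.910] global loadsave.cpp:1063 imwrite_ Unsupported depth image for selected encoder is fallbacked to CV_8U.
```

View pics/s3.png

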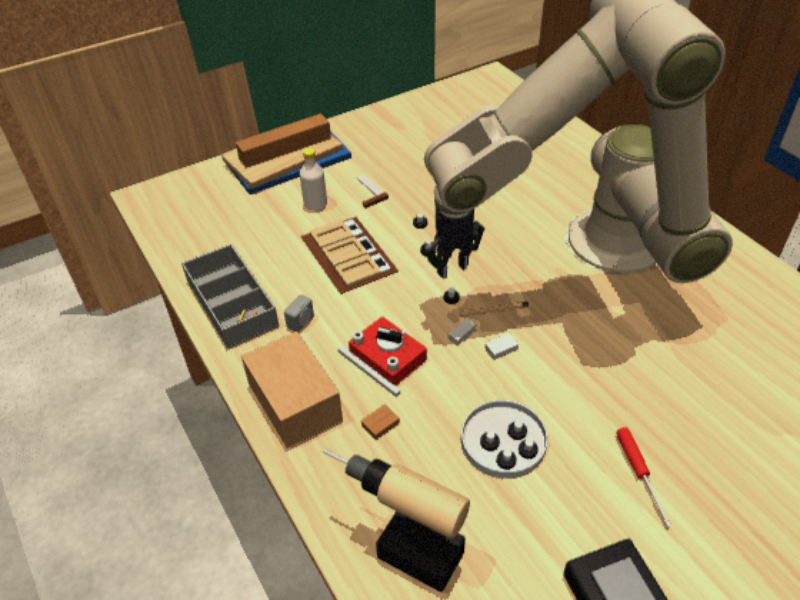

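```bash
python3 -m handwheel '[[[-16.5,-24.4,-30,0,0,0,0],[0,0,-30,0,0,0,0],[0,0,-27,0,0,0,0],[0,0,0,0,0,0,-1],[0,0,0,0,0,0,-1],[0,0,0,0,0,0,-1],[0,0,0,0,0,0,-1]]]' 40
python3 -m handwheel '[[[0,0,40,0,0,0,-1],[0,0,37,0,0,0,-1],[18,50,0,0,0,0,-1],[18,50,0,0,0,0,-1],[18,52,0,0,0,0,-1],[18,52,0,0,0,0,-1],[26,52,0,0,0,0,-1],[26,52,0,0,0,0,-1]]]' 40
python3 -m handwheel '[[[0,0,0,0,0,0,-1],[0,0,0,0,0,0,-1]]]' 40
```

```text
time_s: 10.22
eef_pos: [442.4, -50.2, 29.9]
ee_rot: [0.001, 0.707, 0.707, 0.0]
force: [0.9, 0.6, 0.6]
grip_width: 0.154
grip_force: 39.0
time_s: 11.22
eef_pos: [566.6, 259.7, 106.7]
ee_rot: [0.0, 0.707, 0.707, 0.0]
force: [1.2, -0.4, 0.2]
grip_width: 0.152
grip_force: 39.2
time_s: 11.48
eef_pos: [565.7, 257.4, 106.2]
ee_rot: [-0.0, 0.707, 0.707, -0.0]
force: [1.0, -0.7, -1.5]
grip_width: 0.147
grip_force: 39.2
```

```bash
python3 -m handwheel '[[[0,3,-30,0,0,0,-1],[0,0,-30,0,0,0,-1],[0,0,-10,0,0,0,-1],[0,0,0,0,0,0,-1],[0,0,0,0,0,0,-1],[0,0,0,0,0,0,-0.4],[0,0,0,0,0,0,-0.4],[0,0,0,0,0,0,-0.4]]]' 40
python3 -m handwheel '[[[0,0,40,0,0,0,-0.4],[0,0,50,0,0,0,-0.2],[-20,-50,30,0,0,0,0],[-20,-50,0,0,0,0,0],[0,-50,0,0,0,0,0],[0,0,0,0,0,0,0],[0,0,0,0,0,0,0]]]' 40
python3 - <<'E'
from m import *
snap('top','top4');t=load('top4');snap('scene','scene4')
for b in bosses('top4'):
    if 150<b[0][0]<400 and 195<b[0][1]<300: print(b[0].round(1),onz(t,*b[0],24).round(1)[:2],end=' ')
s=load('scene4');print('scene')
for b in bosses('scene4',2):
    if 290<b[0][0]<430 and 190<b[0][1]<330: print(b[0].round(1),onz(s,*b[0],21).round(1)[:2],end=' ')
t=cv2.imread('pics/top0.png'); s=cv2.imread('pics/scene0.png')
def crop(im,x,y,w=40,h=30): return cv2.resize(im[y-h//2:y+h//2,x-w//2:x+w//2],(400,300),interpolation=cv2.INTER_CUBIC)
d=cv2.imread('pics/top4.png');d2=cv2.imread('pics/scene4.png')
cv2.imwrite('pics/c4.png',np.clip(np.vstack([np.hstack([crop(t,275,189),crop(s,271,242)]),np.hstack([crop(d,177,214,80,60),crop(d2,352,306,80,60)])])*1.6,0,255).astype(np.uint8))
E
```

```text
time_s: 12.48
eef_pos: [566.1, 260.9, 36.5]
ee_rot: [0.0, 0.707, 0.707, 0.0]
force: [-0.4, -0.1, 0.2]
grip_width: 0.301
grip_force: 0.0
time_s: 13.35
eef_pos: [526.2, 111.2, 156.4]
ee_rot: [-0.0, 0.707, 0.707, 0.0]
force: [-0.2, -0.1, -0.8]
grip_width: 0.5
grip_force: 0.0
[179.3 204.8] [595.2 306.1] [163.2 205.4] [593.  354.3] [172.6 206.4] [590.4 325.9] [187.7 210.7] [577.5 280.2] [198.9 210.8] [577.4 246.5] [163.9 214.5] [565.1 350.7] [193.4 214.1] [567.1 262.5] [161.1 220.9] [545.6 358. ] [169.9 223.6] [537.7 331.6] [175.5 223.8] [537.3 314.7] [371.9 234.4] [ 510.6 -273.7] [350.9 271. ] [ 400.9 -208.6] [383.2 284.4] [ 362.3 -303.3] scene
[306.8 199.1] [454.6 -84.5] [319.8 237.3] [510.4  70.9] [342.7 287.3] [559.6 253.9] [333.2 290.4] [587.5 248.5] [372.1 292.7] [503.2 310.7] [362.6 298. ] [535.4 310.9] [367.7 309.4] [546.  346.7] [348.1 315.1] [599.8 333.4] [362.3 318.5] [575.  361.5] [374.9 321.4] [552.8 385.5] [354.8 318.7] [591.7 351.5]
```

View pics/c4.png

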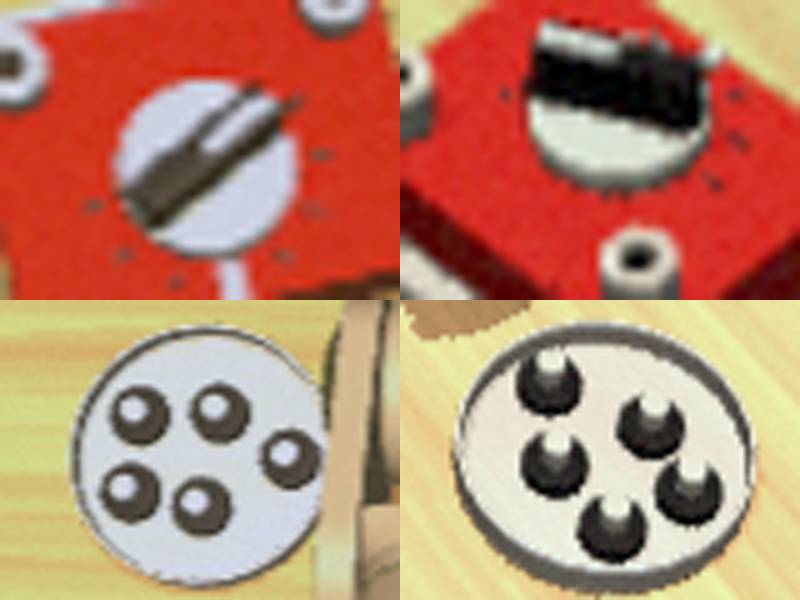

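```bash
python3 - <<'E'
from m import *
t=load('top0');s=load('scene0')
T=lambda x,y,z: onz(t,255+x/10-.5,174+y/10-.5,z)
S=lambda x,y,z: onz(s,251+(x-400)/10-.5,227+y/10-.5,z)
print('disc top',T(206,168,50),'bar',T(208,152,72)); a,b=T(140,207,72),T(277,97,72)
print('bar len',np.linalg.norm(b-a),'ang',np.degrees(np.arctan2(*(b-a)[[1,0]])))
print('disc scene',S(618,105,50))
for n in ['top0','scene0']:
    c=load(n);hsv=cv2.cvtColor(up(n),cv2.COLOR_BGR2HSV).astype(int)
    red=((hsv[:,:,0]<8)|(hsv[:,:,0]>172))&(hsv[:,:,1]>150)&(hsv[:,:,2]>70)
    bl=[b for b in blobs(red,300,3000) if 240<b[0][0]<310 and 150<b[0][1]<290]
    for b in bl:
        cs,_=cv2.findContours(b[2],cv2.RETR_EXTERNAL,cv2.CHAIN_APPROX_NONE); k=max(cs,key=cv2.contourArea)
        h=cv2.convexHull(k); P=np.array([onz(c,*tous(p[0]),40)[:2] for p in h],np.float32)
        r=cv2.minAreaRect(P); print(n,'jig',r, b[1])
for (x,y) in [(228,265),(240,298)]: print('mark',T(x,y,40))
I=up('top0').astype(int)[190*4:205*4,270*4:285*4]
w=(I.min(2)>90); hs=blobs(w,2,40)
for b in hs: 
    q=rect(b[2])[0]; print(b[0]+[270,190],b[1],onz(t,*(b[0]+[270,190]),40).round(1))
E
```

```text
disc top [637.15500402  17.88882045  50.        ] bar [636.82338505  17.2259113   72.        ]
bar len 52.314458495030145 ang -49.8670082501725
disc scene [641.0186203   16.71808887  50.        ]
top0 jig ((643.8172607421875, 20.18199920654297), (99.47396087646484, 128.752685546875), 14.225179672241211) 953.375
scene0 jig ((649.2012939453125, 21.54669189453125), (100.49713134765625, 131.43536376953125), 14.046146392822266) 776.75
mark [609.73738832  11.03659591  40.        ]
mark [599.67229257   7.34609249  40.        ]
[277.8125     201.59027778] 9.0 [604.9   9.5  40. ]
```

```bash
python3 -m handwheel '[[[28,-23.4,0,0,0,10.03,0],[28,-23.4,0,0,0,10.03,0],[28,-23.4,0,0,0,10.03,0],[28,-23.4,0,0,0,10.03,0],[0,0,-30,0,0,0,0],[0,0,-20,0,0,0,0],[0,0,0,0,0,0,0],[0,0,0,0,0,0,0]]]' 40
python3 - <<'E'
from m import *
s=snap('scene','scene5');t=snap('top','top5')
crop=lambda im,x,y,w=80,h=60: cv2.resize(im[y-h//2:y+h//2,x-w//2:x+w//2],(400,300),interpolation=cv2.INTER_CUBIC)
cv2.imwrite('pics/c5.png',np.clip(np.hstack([crop(s['image'][:,:,::-1],272,235),crop(t['image'][:,:,::-1],275,189)])*1.6,0,255).astype(np.uint8))
E
```

```text
time_s: 14.45
eef_pos: [638.6, 17.9, 107.3]
ee_rot: [0.001, 0.421, 0.907, 0.0]
force: [-0.1, -0.9, 0.4]
grip_width: 0.502
grip_force: 0.0
```

View pics/c5.png

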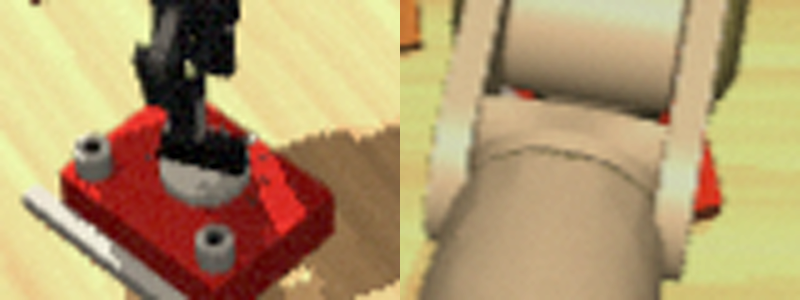

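```bash
python3 -m handwheel '[[[0,0,-20,0,0,0,0],[0,0,-19,0,0,0,0],[0,0,0,0,0,0,0],[0,0,0,0,0,0,-1],[0,0,0,0,0,0,-1],[0,0,0,0,0,0,-1],[0,0,0,0,0,0,-1]]]' 40
```

```text
time_s: 15.42
eef_pos: [638.5, 17.2, 68.3]
ee_rot: [0.001, 0.422, 0.907, 0.0]
force: [-0.6, -0.1, 5.7]
grip_width: 0.148
grip_force: 42.7
```

```bash
python3 -m handwheel '[[[0,0,1.5,0,0,-8,-1],[0,0,0,0,0,-10,-1],[0,0,0,0,0,-10,-1],[0,0,0,0,0,-10,-1],[0,0,0,0,0,-10,-1],[0,0,0,0,0,-10,-1]]]' 50
python3 -m handwheel '[[[0,0,0,0,0,-10,-1],[0,0,0,0,0,-10,-1],[0,0,0,0,0,-10,-1],[0,0,0,0,0,-10,-1],[0,0,0,0,0,-10,-1],[0,0,0,0,0,-8,-1],[0,0,0,0,0,0,-1],[0,0,0,0,0,0,-1]]]' 50
```

```text
time_s: 16.18
eef_pos: [638.3, 17.2, 68.4]
ee_rot: [0.0, 0.81, 0.586, 0.0]
force: [2.5, -0.5, -4.1]
grip_width: 0.147
grip_force: 50.0
time_s: 17.18
eef_pos: [638.2, 17.3, 68.4]
ee_rot: [-0.0, 0.992, 0.124, 0.0]
force: [3.9, 0.1, -5.7]
grip_width: 0.142
grip_force: 49.7
```

```bash
python3 -m handwheel '[[[0,0,0,0,0,0,-0.4],[0,0,0,0,0,0,-0.3],[0,0,0,0,0,0,-0.2],[0,0,40,0,0,0,0],[0,0,30,0,0,0,0.4],[-40,20,0,0,0,-8,0.4],[-55,30,0,0,0,-9.5,0.4],[-55,30,0,0,0,0,0.4]]]' 50
python3 -m handwheel '[[[-53,31,0,0,0,0,0.4],[0,0,0,0,0,0,0.4],[0,0,0,0,0,0,0.4]]]' 50
python3 - <<'E'
from m import *
s=snap('scene','scene6');t=snap('top','top6')
crop=lambda im,x,y,w=40,h=30: cv2.resize(im[y-h//2:y+h//2,x-w//2:x+w//2],(400,300),interpolation=cv2.INTER_CUBIC)
cv2.imwrite('pics/c6.png',np.clip(np.vstack([np.hstack([crop(s['image'][:,:,::-1],271,242),crop(t['image'][:,:,::-1],275,189)]),np.hstack([crop(s['image'][:,:,::-1],340,235,120,90),crop(t['image'][:,:,::-1],245,250,120,90)])])*1.6,0,255).astype(np.uint8))
E
```

```text
time_s: 18.18
eef_pos: [486.5, 97.8, 138.9]
ee_rot: [-0.0, 1.0, -0.031, 0.0]
force: [0.6, 1.2, -0.2]
grip_width: 0.702
grip_force: 0.0
time_s: 18.55
eef_pos: [436.0, 128.0, 139.3]
ee_rot: [0.0, 1.0, -0.029, 0.001]
force: [-0.3, -0.2, 1.1]
grip_width: 0.699
grip_force: 0.0
```

View pics/c6.png

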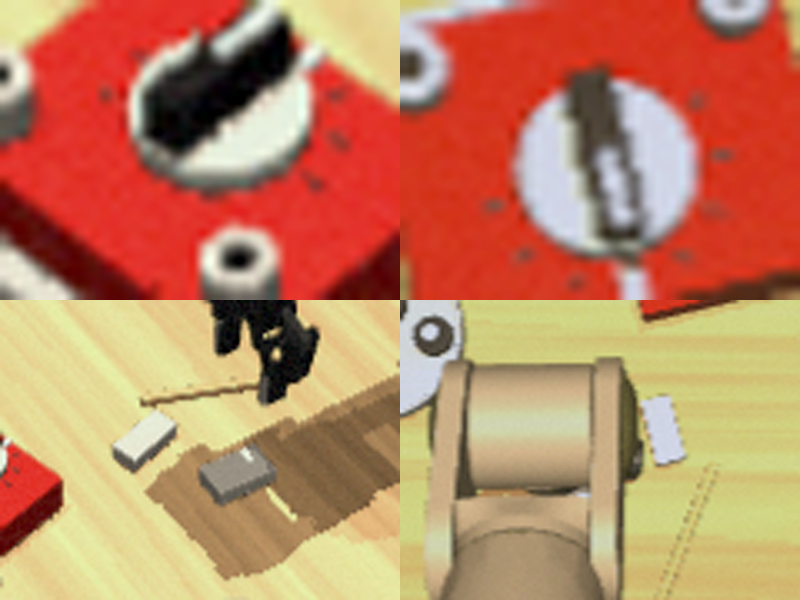

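```bash
python3 - <<'E'
from m import *
t=load('top6')
g=cv2.cvtColor(up('top6'),cv2.COLOR_BGR2HSV)
x0,y0=262,176
R=g[y0*4:206*4,x0*4:290*4]
for v in (70,85):
    m=(R[:,:,2]<v)&(R[:,:,1]<110)
    for b in blobs(m,15,200):
        q,c=rect(b[2]); P=np.array([onz(t,*(tous(p[0])+[x0,y0]),72)[:2] for p in c],np.float32)
        print(v,b[1],(b[0]+[x0,y0]).round(1),cv2.minAreaRect(P))
# stripe: bright, low-sat within bar, print blobs
I=R[:,:,2]; m=(R[:,:,1]<60)&(I>90)
for b in blobs(m,2,80):
    q,c=rect(b[2]); P=np.array([onz(t,*(tous(p[0])+[x0,y0]),72)[:2] for p in c],np.float32)
    print('w',b[1],(b[0]+[x0,y0]).round(1),onz(t,*(b[0]+[x0,y0]),72).round(1),cv2.minAreaRect(P))
s=load('scene6')
for b in greys('scene6',50,400,v=60,s=70):
    if 300<b[0][0]<370 and 215<b[0][1]<260: print('blk',b[0],b[1],[onz(s,*u,18)[:2].round(1).tolist() for u in rect(b[2])[0]])
E
```

```text
70 39.25 [274.1 186.1] ((641.3204956054688, 19.57093048095703), (37.833885192871094, 14.670547485351562), 14.340875625610352)
85 72.75 [275.  189.8] ((631.1295776367188, 16.412973403930664), (58.41804504394531, 22.987451553344727), 5.653489112854004)
w 74.25 [280.3 189.3] [635.2   2.6  72. ] ((636.1552734375, 1.5625925064086914), (48.03129959106445, 18.770309448242188), 12.873098373413086)
w 79.5 [270.2 191.5] [628.2  32.2  72. ] ((628.0775756835938, 33.202972412109375), (48.474815368652344, 19.923913955688477), 15.427252769470215)
w 15.5 [276.1 192.3] [626.1  14.9  72. ] ((626.2176513671875, 14.763572692871094), (22.851497650146484, 7.1818013191223145), 16.126676559448242)
w 6.6875 [277.9 202. ] [596.8   9.2  72. ] ((596.8630981445312, 9.255600929260254), (9.73622989654541, 5.863138198852539), 0.5724645256996155)
blk [322.97795813 230.43963696] 162.6875 [[522.2, 45.4], [451.2, 24.9], [452.4, 62.7], [522.4, 82.1]]
blk [351.1320034  241.16574703] 220.875 [[467.1, 107.3], [397.8, 110.4], [413.3, 156.9], [480.9, 153.2]]
```

```bash
python3 -m handwheel '[[[-0.7,-0.2,-40,0,0,0,0.4],[0,0,-40,0,0,0,0.4],[0,0,-37,0,0,0,0.4],[0,0,0,0,0,0,-1],[0,0,0,0,0,0,-1],[0,0,0,0,0,0,-1],[0,0,0,0,0,0,-1],[0,0,0,0,0,0,-1]]]' 60
python3 - <<'E'
from m import *
i=cv2.imread('pics/top6.png')[195:245,345:395]; j=cv2.imread('pics/scene6.png')[150:200,225:275]
r=lambda a:cv2.resize(a,(400,400),interpolation=cv2.INTER_CUBIC)
cv2.imwrite('pics/c7.png',np.clip(np.hstack([r(i),r(j)])*1.7,0,255).astype(np.uint8))
E
```

```text
time_s: 19.65
eef_pos: [434.8, 127.9, 22.2]
ee_rot: [-0.0, 1.0, -0.03, 0.0]
force: [0.0, -0.8, -1.8]
grip_width: 0.385
grip_force: 59.6
```

View pics/c7.png

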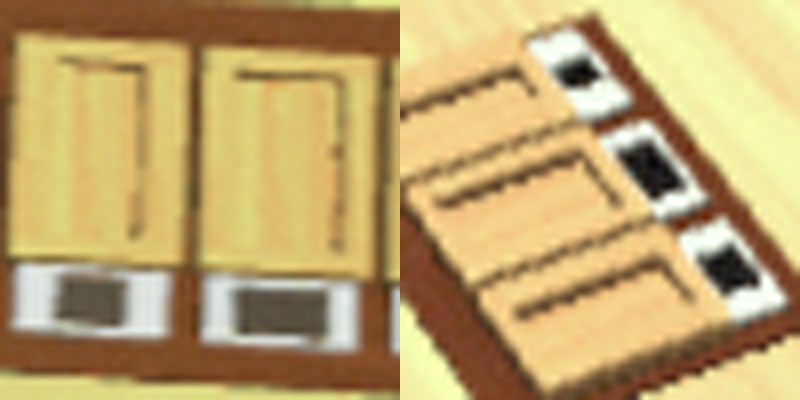

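```bash
python3 - <<'E'
from m import *
t=load('top6');s=load('scene6')
T=lambda x,y,z: onz(t,345+x/8-.5,195+y/8-.5,z)[:2].round(1)
S=lambda x,y,z: onz(s,225+(x-400)/8-.5,150+y/8-.5,z)[:2].round(1)
for n,c,lab in (('mid',[(17,35),(190,45),(183,265),(10,258)],(90,300)),('wide',[(203,45),(380,58),(375,278),(195,270)],(282,312))):
    P=np.array([T(*p,16) for p in c]); print(n,P.tolist(),P.mean(0),'label',T(*lab,9))
P=np.array([S(*p,16) for p in [(408,185),(585,122),(670,215),(480,285)]]);print(P.tolist(),P.mean(0),'labelwide',S(655,168,9),'mid',S(735,268,9))
E
```

```text
mid [[620.6, -200.5], [617.4, -266.6], [532.4, -261.9], [534.4, -196.5]] [ 576.2   -231.375] label [ 519.7 -227.5]
wide [[617.5, -271.6], [613.1, -339.3], [528.1, -334.6], [530.5, -266.4]] [ 572.3   -302.975] label [ 515.8 -300.3]
[[612.9, -342.0], [530.5, -337.1], [529.1, -266.2], [616.1, -271.1]] [ 572.15 -304.1 ] labelwide [ 516.3 -302.3] mid [ 519.  -230.2]
```

```bash
python3 -m handwheel '[[[0,0,30,0,0,0,-1],[0,0,40,0,0,0,-1],[15.2,-47.9,20,0,0,0,-1],[15.2,-47.9,0,0,0,0,-1],[15.2,-47.9,0,0,0,0,-1],[15.2,-47.9,0,0,0,0,-1],[15.2,-47.9,0,0,0,0,-1],[15.2,-47.9,0,0,0,0,-1]]]' 60
python3 -m handwheel '[[[15.2,-47.9,0,0,0,0,-1],[15.2,-47.9,0,0,0,0,-1],[15.2,-47.9,0,0,0,0,-1],[0,0,0,0,0,0,-1],[0,0,-30,0,0,0,-1],[0,0,-20,0,0,0,-1],[0,0,0,0,0,0,-1],[0,0,0,0,0,0,-1]]]' 60
python3 - <<'E'
from m import *
s=snap('scene','scene8');t=snap('top','top8')
i=t['image'][185:245,335:415,::-1]; j=s['image'][130:190,215:295,::-1]
r=lambda a:cv2.resize(a,(400,300),interpolation=cv2.INTER_CUBIC)
cv2.imwrite('pics/c8.png',np.clip(np.hstack([r(i),r(j)])*1.7,0,255).astype(np.uint8))
E
```

```text
time_s: 20.65
eef_pos: [526.1, -161.1, 112.0]
ee_rot: [-0.0, 1.0, -0.03, 0.0]
force: [0.1, -0.1, -0.4]
grip_width: 0.393
grip_force: 60.0
time_s: 21.65
eef_pos: [571.8, -303.0, 63.0]
ee_rot: [0.0, 1.0, -0.029, 0.001]
force: [0.5, -0.1, -0.8]
grip_width: 0.385
grip_force: 60.1
```

View pics/c8.png

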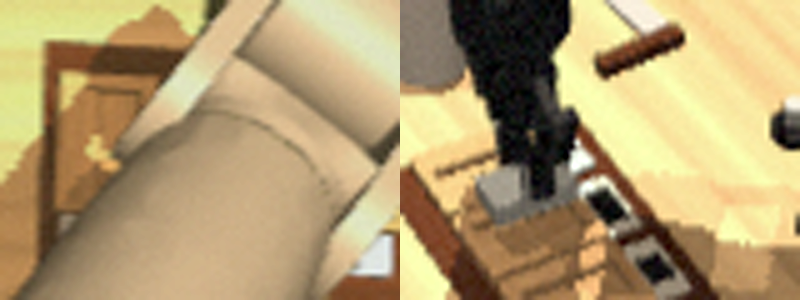

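Block held over the wide pocket (scene crop around (530,190)), aligned. Lower to just above the floor and release.

```bash
python3 -m handwheel '[[[0,0,-20,0,0,0,-1],[0,0,-6,0,0,0,-1],[0,0,-5,0,0,0,-1],[0,0,0,0,0,0,-1],[0,0,0,0,0,0,-1]]]' 60
```

```text
time_s: 22.38
eef_pos: [571.5, -303.3, 30.9]
ee_rot: [0.0, 1.0, -0.029, 0.0]
force: [0.8, 0.1, -0.3]
grip_width: 0.387
grip_force: 60.1
```

```bash
python3 -m handwheel '[[[0,0,0,0,0,0,0],[0,0,0,0,0,0,0.2],[0,0,0,0,0,0,0.2],[0,0,40,0,0,0,0.2],[0,0,50,0,0,0,0.2],[-11,44.2,10,0,0,4.5,0.2],[-11,44.2,0,0,0,4.5,0.2],[-11,44.2,0,0,0,4.5,0.2]]]' 60
python3 -m handwheel '[[[-11,44.2,0,0,0,4.4,0.2],[-11,44.2,0,0,0,0,0.2],[-11,44.2,0,0,0,0,0.2],[-11,44.2,0,0,0,0,0.2],[-11,44.2,0,0,0,0,0.2],[0,0,0,0,0,0,0.2],[0,0,0,0,0,0,0.2]]]' 60
python3 - <<'E'
from m import *
s=snap('scene','scene9');t=snap('top','top9')
for b in greys('scene9',50,400,v=60,s=70):
    if 300<b[0][0]<370 and 200<b[0][1]<270: print('blk',b[0],b[1],[onz(s,*u,18)[:2].round(1).tolist() for u in rect(b[2])[0]])
i=t['image'][185:245,335:415,::-1]; j=s['image'][130:190,215:295,::-1]; k=s['image'][200:260,290:370,::-1];l=t['image'][210:285,200:300,::-1]
r=lambda a:cv2.resize(a,(400,300),interpolation=cv2.INTER_CUBIC)
cv2.imwrite('pics/c9.png',np.clip(np.vstack([np.hstack([r(i),r(j)]),np.hstack([r(k),r(l)])])*1.7,0,255).astype(np.uint8))
E
```

```text
time_s: 23.38
eef_pos: [538.0, -169.3, 131.1]
ee_rot: [0.0, 0.996, 0.089, 0.0]
force: [0.9, 0.6, -0.5]
grip_width: 0.597
grip_force: 0.0
time_s: 24.25
eef_pos: [483.7, 50.1, 131.0]
ee_rot: [0.0, 0.992, 0.126, 0.0]
force: [-0.4, 0.3, 0.1]
grip_width: 0.598
grip_force: 0.0
blk [322.90459966 230.74989353] 146.75 [[521.2, 43.2], [451.1, 28.4], [454.6, 62.9], [523.7, 76.8]]
```

View pics/c9.png

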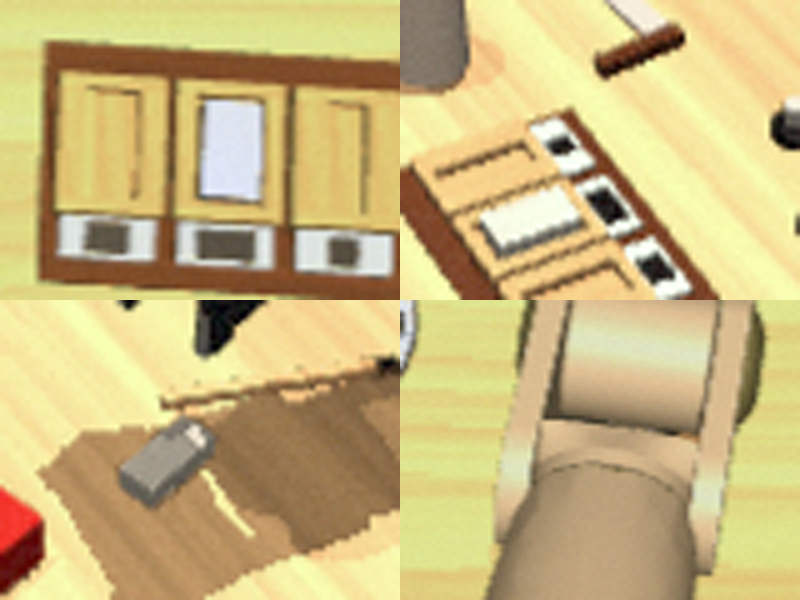

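```bash
python3 -m handwheel '[[[-0.7,0.3,-40,0,0,0,0.2],[0,0,-40,0,0,0,0.1],[0,0,-29,0,0,0,0.1],[0,0,0,0,0,0,-1],[0,0,0,0,0,0,-1],[0,0,0,0,0,0,-1],[0,0,0,0,0,0,-1],[0,0,0,0,0,0,-1]]]' 60
python3 -m handwheel '[[[0,0,30,0,0,0,-1],[0,0,40,0,0,0,-1],[15.6,-47,20,0,0,-6,-1],[15.6,-47,0,0,0,-6,-1],[15.6,-47,0,0,0,-5.6,-1],[15.6,-47,0,0,0,0,-1],[15.6,-47,0,0,0,0,-1],[15.6,-47,0,0,0,0,-1]]]' 60
```

```text
time_s: 25.35
eef_pos: [482.9, 50.7, 22.2]
ee_rot: [0.0, 0.992, 0.126, 0.0]
force: [0.2, -0.9, -1.1]
grip_width: 0.284
grip_force: 58.9
time_s: 26.35
eef_pos: [576.6, -232.8, 111.9]
ee_rot: [-0.0, 1.0, -0.027, 0.0]
force: [0.9, -0.1, -0.8]
grip_width: 0.285
grip_force: 59.2
```

```bash
python3 -m handwheel '[[[-0.4,0.8,-30,0,0,0,-1],[0,0,-25,0,0,0,-1],[0,0,-15,0,0,0,-1],[0,0,-6,0,0,0,-1],[0,0,-5,0,0,0,-1],[0,0,0,0,0,0,-1],[0,0,0,0,0,0,-1]]]' 60
```

```text
time_s: 27.22
eef_pos: [576.2, -230.6, 31.4]
ee_rot: [0.0, 1.0, -0.027, 0.0]
force: [0.3, -0.2, -0.5]
grip_width: 0.285
grip_force: 59.3
```

```bash
python3 -m handwheel '[[[0,-1.2,-0.5,0,0,0,-1],[0,0,0,0,0,0,-1],[0,0,0,0,0,0,-0.1],[0,0,0,0,0,0,0],[0,0,0,0,0,0,0],[0,0,40,0,0,0,0],[0,0,50,0,0,0,0],[0,0,50,0,0,0,0]]]' 60
python3 -m handwheel '[[[-40,40,30,0,0,0,0],[-50,40,30,0,0,0,0],[-50,40,0,0,0,0,0],[-30,40,0,0,0,0,0],[0,40,0,0,0,0,0],[0,0,0,0,0,0,0],[0,0,0,0,0,0,0]]]' 60
python3 - <<'E'
from m import *
s=snap('scene','scene10');t=snap('top','top10')
i=t['image'][185:245,335:415,::-1]; j=s['image'][130:190,215:295,::-1]; k=s['image'][130:355,180:480,::-1];l=t['image'][165:300,150:330,::-1]
r=lambda a:cv2.resize(a,(400,300),interpolation=cv2.INTER_CUBIC)
cv2.imwrite('pics/c10.png',np.clip(np.vstack([np.hstack([r(i),r(j)]),np.hstack([r(k),r(l)])])*1.7,0,255).astype(np.uint8))
E
```

```text
time_s: 28.22
eef_pos: [575.8, -231.6, 171.9]
ee_rot: [-0.0, 1.0, -0.027, -0.0]
force: [-0.3, 0.7, -0.4]
grip_width: 0.501
grip_force: 0.0
time_s: 29.1
eef_pos: [414.1, -38.6, 226.2]
ee_rot: [0.0, 1.0, -0.027, 0.0]
force: [-0.3, -0.3, -0.4]
grip_width: 0.499
grip_force: 0.0
```

View pics/c10.png

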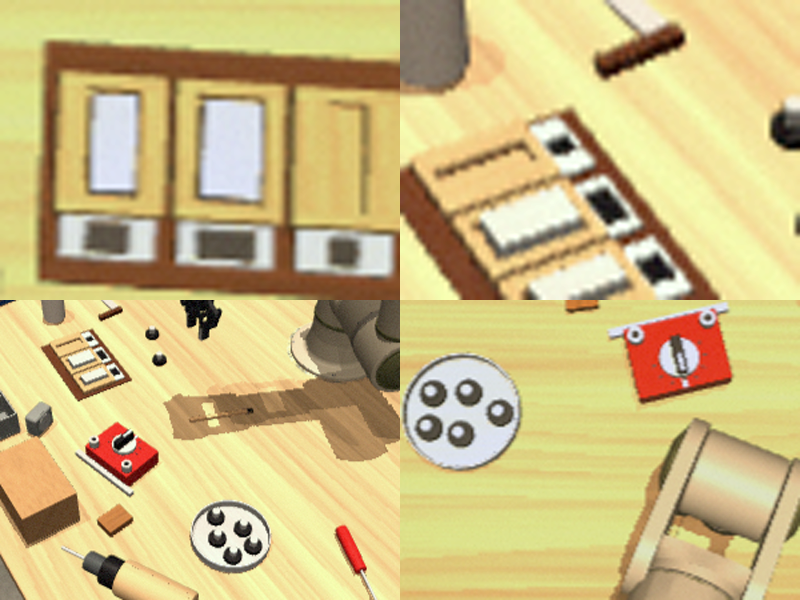

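```bash
python3 -c "from rig import *; print(finish_job())"
```

```text
the job is handed in; nothing more can be done
None
```

The bench is ready and the job is handed in: five feet stand in the dish with two spares left on the bench, the dial pointer faces the long white index line, and the middle and wide blocks lie flat in their own pockets (no slim block was out).

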